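Lock the blank on the hand fretsaw with the square key

ROBOT

A 6-joint arm with a two-finger parallel gripper is mounted at the origin on the work surface. World frame = base frame: x ahead of the robot, y to its left, z up, the work surface at z = 0. Lengths are in mm, angles in rad, forces in N, time in s.
With the tool pointing down it reaches from about 275 to 1000 mm from the base axis. Payload 8.4 kg.
Tool frame: the origin (TCP) lies at the very end of the fingers, on their centre line; the grasp point (between the pads) lies 19 mm behind it (r.tcp_to_grasp is the distance from the TCP to the grasp point, in mm); z points along the fingers, y is the line along which they close (so a half turn about z gives the same grasp; the last joint's range is limited). The gripper opens to 85 mm and grips with 20 to 120 N. Pads are 22 mm wide; open, the fingers measure 114 mm over their backs; the gripper's body (76 mm by 85 mm) begins 54 mm behind the grasp point. The pads swing forward as they close: fully open they stand 13 mm farther back than shut.
Start: joints at [1.194, 0.353, 1.633, -0, 1.155, -0.002], TCP at [228.803, 581.616, 231.281] pointing down, gripper open.
Joint ranges: [-2.63, 2.63], [-0.92, 2.1], [0.06, 2.66], [-1.3, 4.44], [0, 2.69], [-3.02, 3.02]. Speed limits (rad/s): [2.22, 2.22, 2.79, 3.14, 3.14, 3.14].

INTERFACE

Orientations are given as [roll, pitch, yaw] about the fixed x, y, z axes, in that order (R = Rz(yaw) Ry(pitch) Rx(roll)).
In Python, from rig import r gives the robot as it stands. The module is installed in compiled form; this text tells all that it offers.
- The arm moves only by the tool play_rows, never from a script. Its argument "rows" is a list of rows, each an object with "dp": the shift along the tool's x, y, z in units of 40 mm (1.0 is 40 mm), a list of three; "turn": the turn, a rotation vector about the tool's x, y, z in units of 6 degrees (1.0 is 6 degrees), a list of three; "fingers": the closure, from 0 (fully open) to 1 (shut). In form: [{"dp": [tx, ty, tz], "turn": [wx, wy, wz], "fingers": fingers}, ...]. A call has 1 to 5 rows; each row shifts and turns the commanded pose from where the row before left it, along the tool's axes as they then stand; what a row does not reach is not made up. A row lasts 1/12 s, in which the tool goes at most 41.7 mm and 7.16 degrees, less where a joint would pass 70% of its speed; a pose out of reach is approached as far as the arm can. A call is refused whole if a number of a shift passes 1 or a number of a turn 1, either way. A call with a gripper value outside its range is refused whole. The fingers move at their own pace and stop on an object; "force" is the grip in N (left out, the last holds). Time passes only in rows, so rows that do not move let the fingers close. It gives the time, the measured TCP pose, the force, the opening and the grip force at its end, in the units of the state.
- r.sense(): the state, without advancing time (a new reading comes with each control period).
- r.grab_frame(name): name is "side" or "top"; returns a dict with "pixels" (384x512x3 uint8, red, green, blue), "fx", "fy", "cx", "cy" (pixels), "dist" ([k1, k2, p1, p2, k3] as OpenCV has them; the pictures are not rectified), "pose" (4x4, takes a point from camera to world coordinates). Camera axes: x right, y down, z forward; pixel columns grow to the right and rows downward; lengths in mm; the calibration is good to about 2 mm. A picture is of the moment at which its call begins. There is no depth.
- r.sign_off(): hands the job in; it is judged then, once.
The state is a dict: "clock": time; "qpos": joint angles; "qvel": joint speeds; "joint_efforts": joint torques, N m; "eef_pos": TCP position; "tcp_rot": TCP orientation; "contact_force": force on the tool from outside, world axes, zero at the start; "wrist_torque": the same for the moment, N m; "opening": opening from 0.0 (shut) to 1.0 (fully open); "grasp_force": force on a finger pad.
Only numpy, scipy, OpenCV 4.12 (cv2) and the standard library are available. Lean on these libraries where they do the work, as an engineer would, in place of code of your own. Each camera call takes 0.05 s, during which the arm holds its last target. There are 200 camera calls.

TASK

Lift the red T-key out of the wooden block, seat its tip fully in the square recess of the brass knob on the black fretsaw, then turn the knob clockwise (seen from above) with it until it stops, so that the steel hold-down finger lies over the aluminium blank. Leave the key standing upright in the knob and let go; the blue key stays in its hole.

Things in the scene. Friction and masses are not known exactly. Their poses are not given: they have to be found in the camera images.
- red_key: T-key, red cross-bar, 0.15 kg, upright in a hole of a wooden block 45 mm high. Origin: underside centre of its steel collar (34 mm wide, 5 thick) resting on the block; z up. Below: 14 mm of 16 x 16 square tip (flats along x, y), then a cone to 24 mm below, 6 wide. Shaft 13 thick. Cross-bar 64 long (y) x 18 wide (x) x 18 high, centre 45 mm above origin: grip it across x. Red may be in either hole.
- blue_key: The same but with a blue cross-bar and a thinner tip (10 x 10 mm) that would only spin in the knob; it stands in the block's other hole, 90 mm from the red key roughly in line with the cross-bars, and stays there. Origin and axes as for the red key.
- recess (a point): Mouth centre of the square recess in the top of the brass four-lobed knob (60 mm wide; top 89 mm above the table). Recess 20.5 x 20.5 mm, 28 deep, walls along x and y, z up; turns with the knob. Key home: collar on the knob's top, key origin at this point. Fits at any quarter turn, within 15 degrees; about 20 degrees of free play each way before it drives the knob.
- knob (a joint): Angle of the brass knob, rad: starts at 0 to 0.12 (open), grows clockwise seen from above to a hard stop at 0.8 (locked). Needs 0.1 N m, stays where left. A steel finger 88 mm long under it turns with it, over the aluminium blank when locked. The saw's black frame, up to 200 mm high, stands 140 mm and more from the knob, beyond the blank.

How it is judged (in metres and radians):
On the way:
1. the red key's tip is fully in the recess before the knob has been turned (horizontal distance between red_key and recess below 0.01 m and z of red_key in the frame of recess between -0.008 and 0.008 m and angle between red_key's own z axis and vertical below 0.2 rad and value of joint knob below 0.5 rad), for 0.1 s.
At the end, for the whole second after the job is handed in: the red key stands at rest in the knob's recess (collar within 8 mm of the knob's top face and 10 mm of its centre, tilted less than 11 degrees), the knob is turned clockwise to its stop (joint above 0.62 of 0.8 rad) and the blue key is still in its hole, within 25 mm of its start (horizontal distance between red_key and recess below 0.01 m and z of red_key in the frame of recess between -0.008 and 0.008 m and angle between red_key's own z axis and vertical below 0.2 rad and value of joint knob above 0.62 rad and linear speed of red_key below 0.03 m/s and distance of blue_key from where it was at the start of the episode below 0.025 m); the robot touches nothing.
It fails at once if the blue key is pulled out or knocked away (moved over 25 mm) (distance of blue_key from where it was at the start of the episode above 0.025 m).
It also fails if it takes over 35 s, if anything falls off the work surface, if the arm or the gripper's body presses on something with over 40 N, if the wrist force passes 120 N, or if a joint passes its speed limit or range.

## Working session

There is one attempt and no reset: what is moved stays moved. The work goes in short steps, Python scripts to look and compute and a tool call to move; the robot and the scene stay as the last step left them, time stands still between calls to the robot, and variables do not carry over. Pictures are saved under pics/ and viewed, at most 10 in all, crops included, and the job is handed in when it is done.

Besides the shell and the picture viewer there is one more tool, called after "Call:" as name(argument=value, ...) on one line, values as JSON. play_rows: Moves the arm, as the interface text tells. Its arguments: {"type":"object","properties":{"rows":{"type":"array"},"force":{"type":"number"}},"required":["rows"]}

```bash
mkdir -p pics; cat > h.py <<'E'
import numpy as np, cv2
from rig import r
def grab(n):
    return r.grab_frame(n)
def save(f,name): cv2.imwrite('pics/'+name,f['pixels'][:,:,::-1])
def ray(f,uv):
    K=np.array([[f['fx'],0,f['cx']],[0,f['fy'],f['cy']],[0,0,1.]])
    p=cv2.undistortPoints(np.array(uv,float).reshape(-1,1,2),K,np.array(f['dist'],float)).reshape(-1,2)
    P=np.array(f['pose']); d=np.c_[p,np.ones(len(p))]@P[:3,:3].T
    return P[:3,3],d
def onz(f,uv,z):
    o,d=ray(f,uv); return o+d*((z-o[2])/d[:,2])[:,None]
def proj(f,X):
    K=np.array([[f['fx'],0,f['cx']],[0,f['fy'],f['cy']],[0,0,1.]])
    P=np.linalg.inv(np.array(f['pose'])); 
    return cv2.projectPoints(np.array(X,float).reshape(-1,1,3),cv2.Rodrigues(P[:3,:3])[0],P[:3,3],K,np.array(f['dist'],float))[0].reshape(-1,2)
E
python3 - <<'E'
from h import *
for n in('top','side'):
    f=grab(n); save(f,n+'0.png'); print(n,f['fx'],np.round(f['pose'],3).tolist())
print(r.sense())
E
```

```text
top 363.495071816873 [[-0.014, -0.996, 0.093, 435.889], [-1.0, 0.014, 0.0, 78.631], [-0.002, -0.093, -0.996, 803.509], [0.0, 0.0, 0.0, 1.0]]
side 433.73567491726567 [[0.689, -0.548, 0.474, 104.77], [-0.725, -0.527, 0.443, -308.975], [0.007, -0.649, -0.761, 776.606], [0.0, 0.0, 0.0, 1.0]]
{'clock': 0.1, 'qpos': array([ 1.19360503e+00,  3.53568737e-01,  1.63406310e+00,  2.29715886e-05,
        1.15514840e+00, -2.37939799e-03]), 'qvel': array([-0.00035603,  0.00020061, -0.00241525,  0.00022709,  0.00126161,
       -0.00099296]), 'joint_efforts': array([-1.25630420e-03, -6.06360126e+01, -3.42820036e+01,  8.34544721e-06,
        4.00143894e-03, -1.93798496e-05]), 'eef_pos': array([228.64084047, 581.23547061, 230.64164814]), 'tcp_rot': array([-3.14040513e+00, -2.38303058e-05,  2.76677145e+00]), 'contact_force': array([-0.91754469, -1.01026503, -0.37080181]), 'wrist_torque': array([-0.04687417, -0.03381155,  0.0305466 ]), 'grasp_force': 0.0, 'opening': 1.0016971587735535}
```

View pics/top0.png

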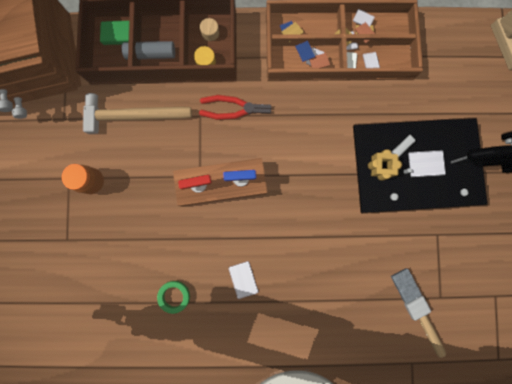

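View pics/side0.png

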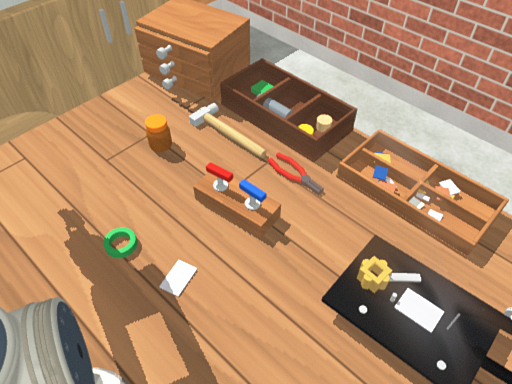

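The top view shows the red key at (195,182), blue at (240,175), the knob at (385,165) with its finger pointing up-right at (403,146), and the blank at (427,163). The side view agrees.

```bash
cat > m.py <<'E'
from h import *
def mask(f,c):
    h=cv2.cvtColor(f['pixels'],cv2.COLOR_RGB2HSV); H,S,V=[h[...,i].astype(int) for i in range(3)]
    if c=='red': m=((H<5)|(H>174))&(S>190)&(V>90)
    if c=='blue': m=(H>105)&(H<125)&(S>150)&(V>90)
    if c=='brass': m=(H>18)&(H<30)&(S>130)&(V>90)
    return m.astype(np.uint8)
def blobs(f,c,near,rad=60):
    n,l,s,ce=cv2.connectedComponentsWithStats(mask(f,c))
    k=[i for i in range(1,n) if s[i,4]>20 and np.hypot(*(ce[i]-near))<rad]
    i=max(k,key=lambda i:s[i,4]); return (l==i).astype(np.uint8),ce[i],s[i,4]
E
python3 - <<'E'
from m import *
g={'top':{'red':(195,182),'blue':(240,175),'brass':(385,165)},'side':{'red':(220,172),'blue':(253,190),'brass':(375,273)}}
F={n:grab(n) for n in g}
for c in('red','blue','brass'):
    z=90 if c!='brass' else 89
    R=[]
    for n in g:
        m,ce,a=blobs(F[n],c,np.array(g[n][c]))
        cn=max(cv2.findContours(m,0,2)[0],key=cv2.contourArea)
        rc=cv2.minAreaRect(cn); b=cv2.boxPoints(rc)
        print(c,n,np.round(ce,1),a,rc[2],'onz',onz(F[n],[ce,rc[0]],z).round(1).tolist(),'box',onz(F[n],b,99 if c!='brass' else 89)[:,:2].round(1).tolist())
        R.append([v if v.ndim==1 else v[0] for v in ray(F[n],[ce])])
    (o1,d1),(o2,d2)=R
    A=np.c_[d1,-d2]; t=np.linalg.lstsq(A,o2-o1,rcond=None)[0]
    print('  tri',((o1+d1*t[0]+o2+d2*t[1])/2).round(1),'gap',np.linalg.norm(A@t-(o2-o1)).round(1))
ims=[cv2.resize(F['top']['pixels'][130:205,350:450],(600,450),interpolation=cv2.INTER_CUBIC)]
cv2.imwrite('pics/c1.png',ims[0][:,:,::-1])
E
```

```text
Traceback (most recent call last):
  File "m.py", line 11, in blobs
    i=max(k,key=lambda i:s[i,4]); return (l==i).astype(np.uint8),ce[i],s[i,4]
ValueError: max() iterable argument is empty
```

```bash
cat > meas.py <<'E'
from m import *
g={'top':{'red':(195,182),'blue':(240,175),'brass':(385,165)},'side':{'red':(220,172),'blue':(253,190),'brass':(375,273)}}
F={n:grab(n) for n in g}
for n in g:
    h=cv2.cvtColor(F[n]['pixels'],cv2.COLOR_RGB2HSV)
    print(n,[h[v,u].tolist() for u,v in g[n].values()], h[g[n]['brass'][1]-10,g[n]['brass'][0]])
for c in('red','blue','brass'):
    z=90 if c!='brass' else 89
    R=[]
    for n in g:
        m,ce,a=blobs(F[n],c,np.array(g[n][c]))
        cn=max(cv2.findContours(m,0,2)[0],key=cv2.contourArea)
        rc=cv2.minAreaRect(cn); b=cv2.boxPoints(rc)
        print(c,n,np.round(ce,1),a,rc[2],'onz',onz(F[n],[ce,rc[0]],z).round(1).tolist(),'box',onz(F[n],b,99 if c!='brass' else 89)[:,:2].round(1).tolist())
        R.append([v if v.ndim==1 else v[0] for v in ray(F[n],[ce])])
    (o1,d1),(o2,d2)=R
    A=np.c_[d1,-d2]; t=np.linalg.lstsq(A,o2-o1,rcond=None)[0]
    print('  tri',((o1+d1*t[0]+o2+d2*t[1])/2).round(1),'gap',np.linalg.norm(A@t-(o2-o1)).round(1))
ims=[cv2.resize(F['top']['pixels'][130:205,350:450],(600,450),interpolation=cv2.INTER_CUBIC)]
cv2.imwrite('pics/c1.png',ims[0][:,:,::-1])
E
sed -i 's/(S>190)&(V>90)/(S>150)\&(V>80)/;s/(H<5)|(H>174)/(H<7)|(H>172)/;s/(S>150)&(V>90)/(S>120)\&(V>60)/;s/(S>130)&(V>90)/(S>110)\&(V>80)/' m.py; python3 meas.py
```

```text
top [[1, 181, 201], [112, 162, 189], [10, 70, 11]] [ 20 136 201]
side [[1, 205, 253], [107, 191, 250], [17, 116, 103]] [ 20 148 219]
red top [194.2 181.4] 298 79.69515228271484 onz [[524.3, 200.7, 90.0], [524.2, 200.7, 90.0]] box [[527.1, 232.5], [537.7, 169.1], [519.1, 165.8], [508.5, 229.0]]
red side [219.1 171.7] 270 26.56505012512207 onz [[524.6, 199.3, 90.0], [524.9, 199.4, 90.0]] box [[501.0, 220.4], [525.7, 233.5], [537.7, 165.2], [513.4, 153.7]]
  tri [524.9 200.5  88.8] gap 1.2
blue top [239.4 175. ] 255 86.18592071533203 onz [[535.7, 111.1, 90.0], [535.7, 111.0, 90.0]] box [[540.9, 141.5], [544.1, 80.7], [527.9, 79.8], [524.7, 140.5]]
blue side [252.1 190.1] 275 33.6900634765625 onz [[536.1, 110.2, 90.0], [535.8, 110.6, 90.0]] box [[516.7, 135.5], [540.9, 143.7], [543.4, 75.1], [519.9, 68.3]]
  tri [536.1 110.8  89.4] gap 0.9
brass top [384.2 164.6] 697 69.44395446777344 onz [[552.9, -178.4, 89.0], [553.3, -178.5, 89.0]] box [[569.1, -138.7], [591.5, -201.1], [537.6, -218.3], [515.7, -156.2]]
brass side [373.6 274. ] 884 21.801410675048828 onz [[544.1, -187.8, 89.0], [543.8, -188.1, 89.0]] box [[500.2, -172.4], [572.8, -150.2], [589.1, -204.4], [516.9, -223.4]]
  tri [ 555.7 -184.7   71.1] gap 0.4
```

```bash
python3 - <<'E'
from h import *
a=grab('top')['pixels'][135:195,355:415];b=grab('side')['pixels'][243:303,345:405]
cv2.imwrite('pics/c2.png',cv2.resize(np.hstack([a,b]),(800,400),interpolation=cv2.INTER_CUBIC)[:,:,::-1])
E
```

```text
(no output)
```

View pics/c2.png

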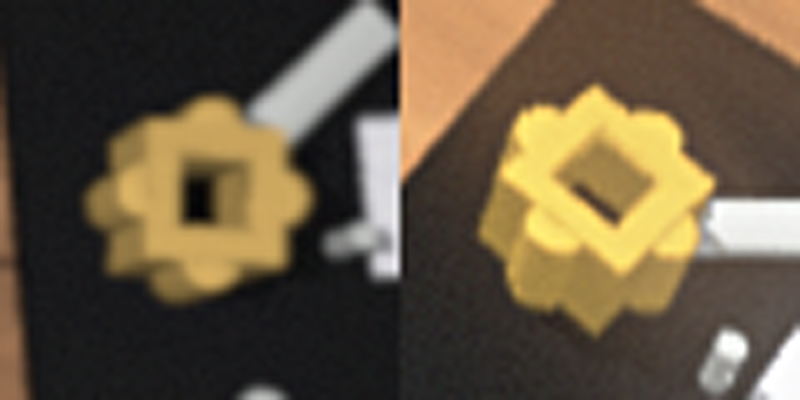

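The crop shows the square recess: in the left half its corners are near (182,160), (249,163), (247,225) and (180,222); in the right half near (600,130), (655,183), (612,222) and (556,175).

```bash
python3 - <<'E'
from h import *
s=60/400
for n,o,C in(('top',(355,135),[(182,160),(249,163),(247,225),(180,222)]),('side',(345-60,243),[(600,130),(655,183),(612,222),(556,175)]),('top',(355,135),[(145,265),(292,272)])):
    f=grab(n); uv=np.array(o)+(np.array(C)+.5)*s-.5
    P=onz(f,uv,89)[:,:2]; e=np.diff(np.vstack([P,P[:1]]),axis=0)
    print(n,P.round(1).tolist(),'c',P.mean(0).round(1),'len',np.hypot(*e.T).round(1),'ang',np.degrees(np.arctan2(e[:,1],e[:,0])).round(1))
print(r.sense()['tcp_rot'])
E
```

```text
top [[565.1, -174.2], [563.9, -194.6], [545.1, -193.0], [546.3, -172.7]] c [ 555.1 -183.6] len [20.3 18.9 20.3 18.9] ang [-93.2 175.2  86.7  -4.7]
side [[566.5, -174.9], [562.6, -195.3], [544.2, -193.5], [546.0, -174.3]] c [ 554.8 -184.5] len [20.7 18.5 19.4 20.5] ang [-100.7  174.7   84.8   -1.8]
top [[533.4, -161.5], [530.7, -205.9]] c [ 532.1 -183.7] len [44.4 44.4] ang [-93.5  86.5]
[ 3.14158211e+00 -1.32139303e-07  2.76682948e+00]
```

```bash
cat > plan.py <<'E'
import sys
from h import *
from scipy.spatial.transform import Rotation as Ro
def plan(x,y,z,yaw,n,dec=2):
    s=r.sense(); p=np.array(s['eef_pos']); R=Ro.from_euler('xyz',s['tcp_rot'])
    T=Ro.from_euler('xyz',[np.pi,0,np.radians(yaw)]); q=np.array([x,y,z])
    print('now',p.round(1),np.degrees(s['tcp_rot']).round(1),'t',round(s['clock'],2),'F',np.round(s['contact_force'],1),'open',round(s['opening'],3),s['grasp_force'])
    for k in range(n,0,-1):
        dp=np.round(R.inv().apply(q-p)/40/k,dec); tu=np.round(np.degrees((R.inv()*T).as_rotvec())/6/k,dec)
        print(dp.tolist(),tu.tolist()); p=p+R.apply(dp*40); R=R*Ro.from_rotvec(np.radians(tu*6))
a=[float(v) for v in sys.argv[1:]]
plan(*a[:4],int(a[4]))
E
python3 plan.py 524.5 200.5 200 99.6 15
```

```text
now [228.8 581.6 231.3] [180.   -0.  158.5] t 0.55 F [-0.4 -0.4  0.2] open 1.004 0.0
[-0.69, -0.41, 0.05] [0.0, -0.0, 0.65]
[-0.72, -0.36, 0.05] [0.0, -0.0, 0.66]
[-0.74, -0.31, 0.05] [0.0, -0.0, 0.65]
[-0.76, -0.26, 0.05] [0.0, -0.0, 0.66]
[-0.78, -0.21, 0.05] [0.0, -0.0, 0.65]
[-0.79, -0.16, 0.05] [0.0, -0.0, 0.66]
[-0.8, -0.1, 0.05] [0.0, -0.0, 0.65]
[-0.8, -0.05, 0.05] [0.0, -0.0, 0.66]
[-0.8, 0.01, 0.05] [0.0, -0.0, 0.65]
[-0.8, 0.07, 0.06] [0.0, -0.0, 0.66]
[-0.8, 0.12, 0.05] [0.0, -0.0, 0.65]
[-0.78, 0.17, 0.06] [0.0, -0.0, 0.66]
[-0.77, 0.23, 0.05] [0.0, -0.0, 0.65]
[-0.76, 0.28, 0.06] [0.0, -0.0, 0.66]
[-0.73, 0.33, 0.05] [0.0, -0.0, 0.65]
```

Call:
play_rows(rows=[{"dp":[-0.69,-0.41,0.05],"turn":[0,0,0.65],"fingers":0},{"dp":[-0.72,-0.36,0.05],"turn":[0,0,0.65],"fingers":0},{"dp":[-0.74,-0.31,0.05],"turn":[0,0,0.65],"fingers":0},{"dp":[-0.76,-0.26,0.05],"turn":[0,0,0.65],"fingers":0},{"dp":[-0.78,-0.21,0.05],"turn":[0,0,0.65],"fingers":0}])

```text
clock: 0.97
eef_pos: [328.3, 453.6, 221.3]
tcp_rot: [3.141, 0.0, 2.424]
contact_force: [0.3, -0.7, 0.1]
opening: 1.0
grasp_force: 0.0
```

Call:
play_rows(rows=[{"dp":[-0.79,-0.16,0.05],"turn":[0,0,0.65],"fingers":0},{"dp":[-0.8,-0.1,0.05],"turn":[0,0,0.65],"fingers":0},{"dp":[-0.8,-0.05,0.05],"turn":[0,0,0.65],"fingers":0},{"dp":[-0.8,0.01,0.05],"turn":[0,0,0.65],"fingers":0},{"dp":[-0.8,0.07,0.05],"turn":[0,0,0.65],"fingers":0}])

```text
clock: 1.38
eef_pos: [427.2, 326.7, 211.4]
tcp_rot: [3.141, -0.0, 2.083]
contact_force: [1.2, 0.3, -0.0]
opening: 1.0
grasp_force: 0.0
```

Call:
play_rows(rows=[{"dp":[-0.8,0.12,0.05],"turn":[0,0,0.65],"fingers":0},{"dp":[-0.78,0.17,0.05],"turn":[0,0,0.65],"fingers":0},{"dp":[-0.77,0.23,0.05],"turn":[0,0,0.65],"fingers":0},{"dp":[-0.76,0.28,0.05],"turn":[0,0,0.65],"fingers":0},{"dp":[-0.73,0.33,0.05],"turn":[0,0,0.65],"fingers":0}])

```text
clock: 1.8
eef_pos: [526.7, 200.1, 201.4]
tcp_rot: [3.141, -0.0, 1.742]
contact_force: [0.7, 0.3, -0.2]
opening: 1.002
grasp_force: 0.0
```

```bash
python3 plan.py 524.5 200.5 73 99.6 5
```

```text
now [526.7 200.1 201.4] [180.   -0.   99.8] t 1.8 F [ 0.7  0.3 -0.2] open 1.002 0.0
[0.0, -0.01, 0.64] [0.0, -0.0, 0.01]
[0.0, -0.01, 0.64] [0.0, -0.0, 0.01]
[0.01, -0.01, 0.64] [0.0, -0.0, 0.01]
[0.0, -0.01, 0.64] [0.0, -0.0, 0.0]
[0.01, -0.01, 0.65] [0.0, -0.0, 0.01]
```

Call:
play_rows(rows=[{"dp":[0,-0.02,0.64],"turn":[0,0,0.02],"fingers":0},{"dp":[0,-0.02,0.64],"turn":[0,0,0.02],"fingers":0},{"dp":[0,-0.01,0.64],"turn":[0,0,0],"fingers":0},{"dp":[0,0,0.64],"turn":[0,0,0],"fingers":0},{"dp":[0,0,0.64],"turn":[0,0,0],"fingers":0}])

```text
clock: 2.22
eef_pos: [524.0, 201.0, 72.4]
tcp_rot: [3.141, -0.0, 1.741]
contact_force: [0.1, 1.3, 0.1]
opening: 0.999
grasp_force: 0.0
```

Call:
play_rows(rows=[{"dp":[0,0,0],"turn":[0,0,0],"fingers":0.5},{"dp":[0,0,0],"turn":[0,0,0],"fingers":0.8},{"dp":[0,0,0],"turn":[0,0,0],"fingers":1},{"dp":[0,0,0],"turn":[0,0,0],"fingers":1},{"dp":[0,0,0],"turn":[0,0,0],"fingers":1}], force=80)

```text
clock: 2.63
eef_pos: [524.9, 201.6, 75.0]
tcp_rot: [3.139, -0.001, 1.742]
contact_force: [-0.2, -0.2, -0.5]
opening: 0.3
grasp_force: 0.0
```

Call:
play_rows(rows=[{"dp":[0,0,0],"turn":[0,0,0],"fingers":1},{"dp":[0,0,0],"turn":[0,0,0],"fingers":1},{"dp":[0,0,0],"turn":[0,0,0],"fingers":1},{"dp":[0,0,0],"turn":[0,0,0],"fingers":1}])

```text
clock: 2.97
eef_pos: [524.7, 201.5, 74.8]
tcp_rot: [3.139, -0.0, 1.742]
contact_force: [-1.5, -0.7, 7.4]
opening: 0.196
grasp_force: 77.8
```

Call:
play_rows(rows=[{"dp":[0,0,-0.3],"turn":[0,0,0],"fingers":1},{"dp":[0,0,-0.5],"turn":[0,0,0],"fingers":1},{"dp":[0,0,-0.7],"turn":[0,0,0],"fingers":1},{"dp":[0,0,-0.7],"turn":[0,0,0],"fingers":1},{"dp":[0,0,-0.7],"turn":[0,0,0],"fingers":1}])

```text
clock: 3.38
eef_pos: [523.5, 201.0, 191.4]
tcp_rot: [-3.142, 0.0, 1.742]
contact_force: [0.4, 0.5, -0.3]
opening: 0.193
grasp_force: 78.5
```

```bash
python3 - <<'E'
from h import *
for i,n in enumerate(('top','side')):
    f=grab(n); u,v=proj(f,[524,200,180])[0].astype(int)
    c=f['pixels'][max(0,v-50):v+50,max(0,u-65):u+65]; cv2.imwrite(f'pics/l{n}.png',cv2.resize(c,None,fx=3.5,fy=3.5)[:,:,::-1]) 
a,b=cv2.imread('pics/ltop.png'),cv2.imread('pics/lside.png')
h=min(a.shape[0],b.shape[0]); o=np.hstack([a[:h],b[:h]]); o=cv2.resize(o,(800,int(h*800/o.shape[1]))); cv2.imwrite('pics/l.png',o); print(o.shape)
E
python3 plan.py 555 -184 183 86.2 11
```

```text
(307, 800, 3)
now [526.4 202.1 194.9] [ 1.795e+02 -1.000e-01  9.980e+01] t 3.48 F [-0.2  0.1 -2.2] open 0.192 78.72552394866943
[-0.88, -0.09, 0.02] [0.01, -0.0, 0.21]
[-0.88, -0.07, 0.03] [0.01, -0.0, 0.21]
[-0.88, -0.05, 0.03] [0.01, -0.0, 0.2]
[-0.88, -0.03, 0.02] [0.01, -0.0, 0.21]
[-0.88, -0.01, 0.03] [0.0, -0.0, 0.2]
[-0.88, 0.01, 0.02] [0.01, -0.0, 0.21]
[-0.88, 0.03, 0.03] [0.0, -0.0, 0.2]
[-0.88, 0.05, 0.02] [0.01, -0.01, 0.21]
[-0.87, 0.07, 0.03] [0.0, -0.0, 0.2]
[-0.87, 0.09, 0.02] [0.01, -0.01, 0.21]
[-0.88, 0.1, 0.03] [0.0, -0.0, 0.2]
```

View pics/l.png

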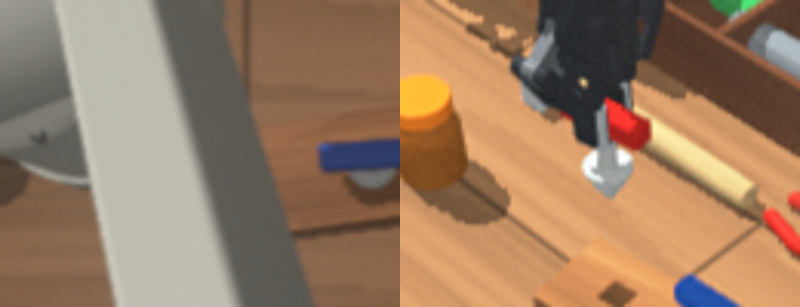

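The right half shows the red key held upright, tip near (612,190), clear of its hole at (617,293). In the left half the arm hides it; blue is still in the block at (360,155).

Call:
play_rows(rows=[{"dp":[-0.6,-0.06,0.0],"turn":[0,0,0.2],"fingers":1},{"dp":[-0.9,-0.07,0.0],"turn":[0,0,0.2],"fingers":1},{"dp":[-0.9,-0.05,0.0],"turn":[0,0,0.2],"fingers":1},{"dp":[-0.9,-0.03,0.0],"turn":[0,0,0.2],"fingers":1},{"dp":[-0.9,-0.01,0.0],"turn":[0,0,0.2],"fingers":1}])

```text
clock: 3.9
eef_pos: [535.6, 31.8, 189.3]
tcp_rot: [-3.141, -0.0, 1.636]
contact_force: [1.3, 0.3, -1.3]
opening: 0.197
grasp_force: 78.7
```

Call:
play_rows(rows=[{"dp":[-0.9,0.01,0.0],"turn":[0,0,0.2],"fingers":1},{"dp":[-0.9,0.03,0.0],"turn":[0,0,0.2],"fingers":1},{"dp":[-0.9,0.05,0.0],"turn":[0,0,0.2],"fingers":1},{"dp":[-0.9,0.07,0.0],"turn":[0,0,0.2],"fingers":1},{"dp":[-0.9,0.09,0.0],"turn":[0,0,0.2],"fingers":1}])

```text
clock: 4.32
eef_pos: [549.9, -148.2, 189.3]
tcp_rot: [-3.141, -0.0, 1.531]
contact_force: [1.1, 1.3, -2.4]
opening: 0.194
grasp_force: 78.6
```

Call:
play_rows(rows=[{"dp":[-0.7,0.1,0.0],"turn":[0,0,0.2],"fingers":1},{"dp":[-0.2,0,0.0],"turn":[0,0,0],"fingers":1},{"dp":[0,0,0.0],"turn":[0,0,0],"fingers":1},{"dp":[0,0,0.0],"turn":[0,0,0],"fingers":1},{"dp":[0,0,0.0],"turn":[0,0,0],"fingers":1}])

```text
clock: 4.73
eef_pos: [552.5, -181.3, 189.1]
tcp_rot: [-3.141, -0.001, 1.512]
contact_force: [-0.2, -0.0, -1.6]
opening: 0.194
grasp_force: 78.6
```

```bash
python3 - <<'E'
from h import *
for i,n in enumerate(('top','side')):
    f=grab(n); u,v=proj(f,[555,-184,120])[0].astype(int)
    c=f['pixels'][max(0,v-40):v+40,max(0,u-50):u+50]; print(n,max(0,u-50),max(0,v-40)); cv2.imwrite(f'pics/k{n}.png',cv2.resize(c,(400,320),interpolation=cv2.INTER_CUBIC)[:,:,::-1]) 
cv2.imwrite('pics/k.png',np.hstack([cv2.imread('pics/ktop.png'),cv2.imread('pics/kside.png')]))
E
python3 plan.py 555 -184 180 86.2 2
```

```text
top 342 120
side 328 219
now [ 552.8 -181.2  189.3] [-180.    -0.    86.7] t 4.83 F [-0.7 -0.1 -1.5] open 0.196 78.6133325099945
[-0.03, 0.03, 0.12] [-0.0, -0.0, 0.04]
[-0.04, 0.03, 0.11] [-0.0, -0.0, 0.04]
```

View pics/k.png

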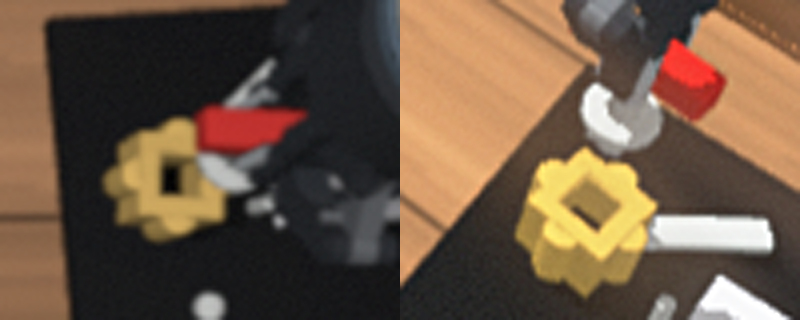

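Knob recess sits at (175,180) in the left half and (592,200) in the right. The held key's collar is above it, at about (225,170) left and (621,115) right; I'll check that against the expected projection.

```bash
python3 - <<'E'
from h import *
c,s=np.cos(np.radians(-3.3)),np.sin(np.radians(-3.3))
f1,f2=grab('top'),grab('side')
for name,X in(('tcp-key collar mid',[552.8,-181.2,162]),('tip',[552.8,-181.2,135.5]),('bar end -y',[552.8+32*s,-181.2-32*c,205]),('bar end +y',[552.8-32*s,-181.2+32*c,205])):
    print(name,((proj(f1,X)[0]-[342,120])*4).round(),((proj(f2,X)[0]-[328,219])*4+[400,0]).round())
t=np.linspace(0,6.28,60)
for f,o,ox in((f1,(342,120),0),(f2,(328,219),400)):
    P=np.vstack([(proj(f,np.c_[552.8+17*np.cos(t),-181.2+17*np.sin(t),0*t+z])-o)*4+[ox,0] for z in(159.5,164.5)])
    print(P.min(0).round(),P.max(0).round())
E
```

```text
tcp-key collar mid [231. 151.] [617. 109.]
tip [209. 162.] [604. 144.]
bar end -y [346. 136.] [708.  98.]
bar end +y [196. 129.] [577.   4.]
[192. 113.] [271. 190.]
[575.  73.] [659. 147.]
```

Call:
play_rows(rows=[{"dp":[-0.03,0.03,0.3],"turn":[0,0,0.08],"fingers":1},{"dp":[-0.02,0.02,0.35],"turn":[0,0,0],"fingers":1},{"dp":[0,0,0.3],"turn":[0,0,0],"fingers":1},{"dp":[0,0,0.15],"turn":[0,0,0],"fingers":1},{"dp":[0,0,0.1],"turn":[0,0,0],"fingers":1}])

```text
clock: 5.35
eef_pos: [554.1, -184.3, 139.6]
tcp_rot: [-3.139, -0.001, 1.503]
contact_force: [-0.1, 0.0, -1.3]
opening: 0.196
grasp_force: 78.6
```

Call:
play_rows(rows=[{"dp":[0,0,0.1],"turn":[0,0,0],"fingers":1},{"dp":[0,0,0.1],"turn":[0,0,0],"fingers":1},{"dp":[0,0,0.05],"turn":[0,0,0],"fingers":1}])

```text
clock: 5.6
eef_pos: [554.9, -184.8, 131.0]
tcp_rot: [3.142, 0.0, 1.503]
contact_force: [-0.4, -0.6, -1.7]
opening: 0.194
grasp_force: 78.6
```

Call:
play_rows(rows=[{"dp":[0,0,0.1],"turn":[0,0,0],"fingers":1},{"dp":[0,0,0.08],"turn":[0,0,0],"fingers":1},{"dp":[0,0,0.06],"turn":[0,0,0],"fingers":1},{"dp":[0,0,0],"turn":[0,0,0],"fingers":1}])

```text
clock: 5.93
eef_pos: [554.6, -184.7, 121.2]
tcp_rot: [-3.141, -0.0, 1.503]
contact_force: [-0.3, 0.3, -1.1]
opening: 0.193
grasp_force: 78.6
```

Call:
play_rows(rows=[{"dp":[0,0,0.06],"turn":[0,0,0],"fingers":1},{"dp":[0,0,0],"turn":[0,0,0],"fingers":1}])

```text
clock: 6.1
eef_pos: [554.8, -184.7, 119.1]
tcp_rot: [-3.141, -0.0, 1.503]
contact_force: [0.6, 0.5, -1.3]
opening: 0.196
grasp_force: 78.6
```

Call:
play_rows(rows=[{"dp":[0,0,0.04],"turn":[0,0,0],"fingers":1},{"dp":[0,0,0.04],"turn":[0,0,0],"fingers":1},{"dp":[0,0,0],"turn":[0,0,0],"fingers":1}])

```text
clock: 6.35
eef_pos: [555.0, -184.9, 118.6]
tcp_rot: [3.141, 0.0, 1.503]
contact_force: [-9.0, 2.8, 23.4]
opening: 0.194
grasp_force: 82.1
```

```bash
python3 - <<'E'
from h import *
for i,n in enumerate(('top','side')):
    f=grab(n); u,v=proj(f,[555,-184,100])[0].astype(int)
    c=f['pixels'][v-40:v+40,u-50:u+50]; cv2.imwrite(f'pics/k{n}.png',cv2.resize(c,(400,320),interpolation=cv2.INTER_CUBIC)[:,:,::-1]) 
cv2.imwrite('pics/k2.png',np.hstack([cv2.imread('pics/ktop.png'),cv2.imread('pics/kside.png')]))
print(r.sense()['contact_force'],r.sense()['eef_pos'])
E
```

```text
[-8.16407003  2.28253    23.21568683] [ 555.06827617 -184.85854943  118.61583674]
```

View pics/k2.png

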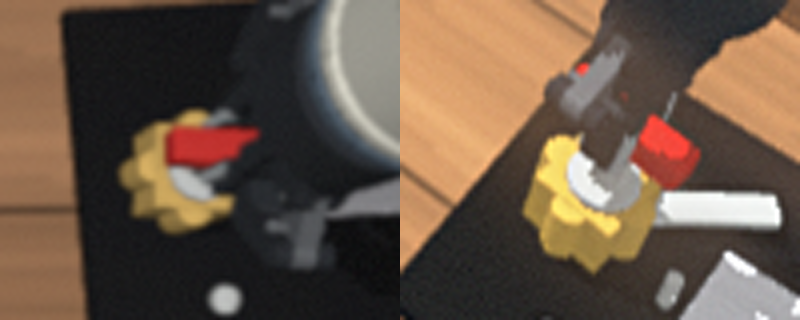

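The key is seated: its collar lies on the knob at (190,183) left and (603,183) right, and contact began at the expected height. I'll ease off a little and turn clockwise.

Call:
play_rows(rows=[{"dp":[0,0,-0.04],"turn":[0,0,0.6],"fingers":1},{"dp":[0,0,-0.02],"turn":[0,0,0.8],"fingers":1},{"dp":[0,0,0],"turn":[0,0,0.8],"fingers":1},{"dp":[0,0,0],"turn":[0,0,0.8],"fingers":1},{"dp":[0,0,0],"turn":[0,0,0.8],"fingers":1}])

```text
clock: 6.87
eef_pos: [555.7, -184.4, 118.9]
tcp_rot: [3.14, -0.001, 1.1]
contact_force: [1.2, 3.7, -0.1]
opening: 0.196
grasp_force: 78.7
```

Call:
play_rows(rows=[{"dp":[0,0,0],"turn":[0,0,0.8],"fingers":1},{"dp":[0,0,0],"turn":[0,0,0.8],"fingers":1},{"dp":[0,0,0],"turn":[0,0,0.8],"fingers":1},{"dp":[0,0,0],"turn":[0,0,0.8],"fingers":1}])

```text
clock: 7.2
eef_pos: [555.7, -184.6, 118.9]
tcp_rot: [3.14, -0.001, 0.766]
contact_force: [1.8, -0.0, -1.0]
opening: 0.194
grasp_force: 78.6
```

```bash
python3 -c "
from rig import r
s=r.sense();print(s['wrist_torque'],s['contact_force'],s['eef_pos'],s['tcp_rot'],s['qpos'])"
```

```text
[ 0.20403146 -0.3976155   0.05271265] [ 1.83751099 -0.03094619 -0.96850088] [ 555.74302773 -184.63646541  118.93264305] [ 3.14025107e+00 -1.25003696e-03  7.65756450e-01] [-3.23606663e-01  4.20702318e-01  1.81476528e+00  6.19224030e-04
  9.04357235e-01  4.81051684e-01]
```

Call:
play_rows(rows=[{"dp":[0,0,0],"turn":[0,0,0.7],"fingers":1},{"dp":[0,0,0],"turn":[0,0,0.7],"fingers":1},{"dp":[0,0,0],"turn":[0,0,0.7],"fingers":1},{"dp":[0,0,0],"turn":[0,0,0.7],"fingers":1},{"dp":[0,0,0],"turn":[0,0,0.4],"fingers":1}])

```text
clock: 7.62
eef_pos: [555.6, -185.0, 118.9]
tcp_rot: [3.14, -0.001, 0.431]
contact_force: [1.4, -0.7, -0.8]
opening: 0.191
grasp_force: 78.6
```

```bash
python3 -c "
from rig import r
s=r.sense();print(s['wrist_torque'],s['contact_force'],s['eef_pos'],s['tcp_rot'],s['qpos'])"
```

```text
[-0.09810255 -0.2598894   0.10955008] [ 1.40605559 -0.67991483 -0.75987978] [ 555.60695141 -185.01552468  118.91693404] [ 3.14032036e+00 -1.19790509e-03  4.30872557e-01] [-3.23947399e-01  4.20721976e-01  1.81477705e+00 -1.34825800e-04
  9.04349364e-01  8.16060389e-01]
```

Call:
play_rows(rows=[{"dp":[0,0,0],"turn":[0,0,0.4],"fingers":1},{"dp":[0,0,0],"turn":[0,0,0.4],"fingers":1},{"dp":[0,0,0],"turn":[0,0,0.4],"fingers":1}])

```text
clock: 7.87
eef_pos: [555.5, -185.1, 118.9]
tcp_rot: [3.14, -0.001, 0.308]
contact_force: [1.6, 0.2, -0.4]
opening: 0.199
grasp_force: 78.7
```

```bash
python3 -c "
from rig import r
s=r.sense();print(s['wrist_torque'],s['contact_force'],s['eef_pos'],s['tcp_rot'],s['qpos'])"
```

```text
[-0.14794505 -0.17106754  0.38620754] [ 1.63019408  0.16127084 -0.41650381] [ 555.53379992 -185.10822797  118.92395681] [ 3.14027783e+00 -1.11059726e-03  3.07710819e-01] [-3.23962057e-01  4.20692175e-01  1.81480650e+00 -5.15621110e-04
  9.04421349e-01  9.39442567e-01]
```

Torque is rising (0.39 N m), so it is probably at the stop. I'll push a bit more to confirm.

Call:
play_rows(rows=[{"dp":[0,0,0],"turn":[0,0,0.4],"fingers":1},{"dp":[0,0,0],"turn":[0,0,0],"fingers":1}])

```text
clock: 8.03
eef_pos: [555.5, -185.1, 118.9]
tcp_rot: [3.14, -0.001, 0.266]
contact_force: [1.4, -1.1, -0.1]
opening: 0.193
grasp_force: 78.7
```

```bash
python3 -c "
from h import *
s=r.sense();print(s['wrist_torque'],s['contact_force'],s['tcp_rot'])
o=[]
for n in('top','side'):
    f=grab(n);u,v=proj(f,[555,-184,100])[0].astype(int);o.append(cv2.resize(f['pixels'][v-40:v+40,u-50:u+50],(400,320),interpolation=cv2.INTER_CUBIC))
cv2.imwrite('pics/k3.png',np.hstack(o)[:,:,::-1])"
```

```text
[-0.35039877 -0.20639228  0.25965295] [ 1.36681119 -1.0676463  -0.09625939] [ 3.14034630e+00 -1.10388173e-03  2.65939358e-01]
```

View pics/k3.png

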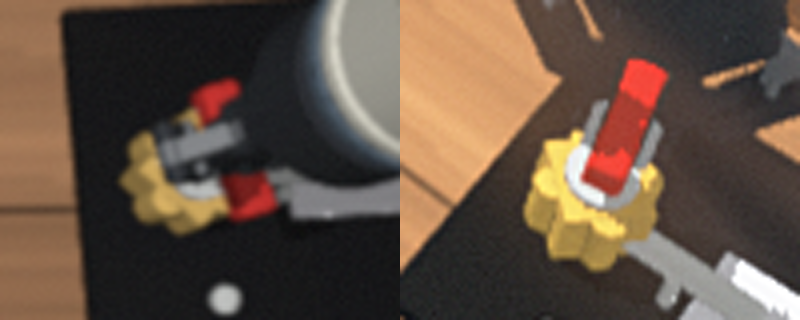

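In both halves the bar has turned and the finger now points toward the blank (left half (290,200) to (400,205), right half (640,245) to (750,315)). I'll press a little further to be sure of the stop.

Call:
play_rows(rows=[{"dp":[0,0,0],"turn":[0,0,0.4],"fingers":1},{"dp":[0,0,0],"turn":[0,0,0.3],"fingers":1},{"dp":[0,0,0],"turn":[0,0,0],"fingers":1}])

```text
clock: 8.38
eef_pos: [555.4, -185.2, 118.9]
tcp_rot: [3.14, -0.001, 0.194]
contact_force: [1.1, -3.0, 0.5]
opening: 0.193
grasp_force: 78.8
```

```bash
python3 -c "
from h import *
s=r.sense();print(s['wrist_torque'],s['contact_force'],s['tcp_rot'])
f=grab('side');h=f['pixels'];P=proj(f,[555,-184,40])[0];print(P)
u,v=P.astype(int)
cv2.imwrite('pics/k4.png',cv2.resize(h[v-50:v+70,u-50:u+110],(800,600),interpolation=cv2.INTER_CUBIC)[:,:,::-1]);print(u-50,v-50)"
```

```text
[-0.59041988 -0.25996155  0.33246385] [ 1.10547208 -2.99844591  0.46671363] [ 3.14049649e+00 -1.03706323e-03  1.94149861e-01]
[369.79195766 282.284251  ]
319 232
```

View pics/k4.png

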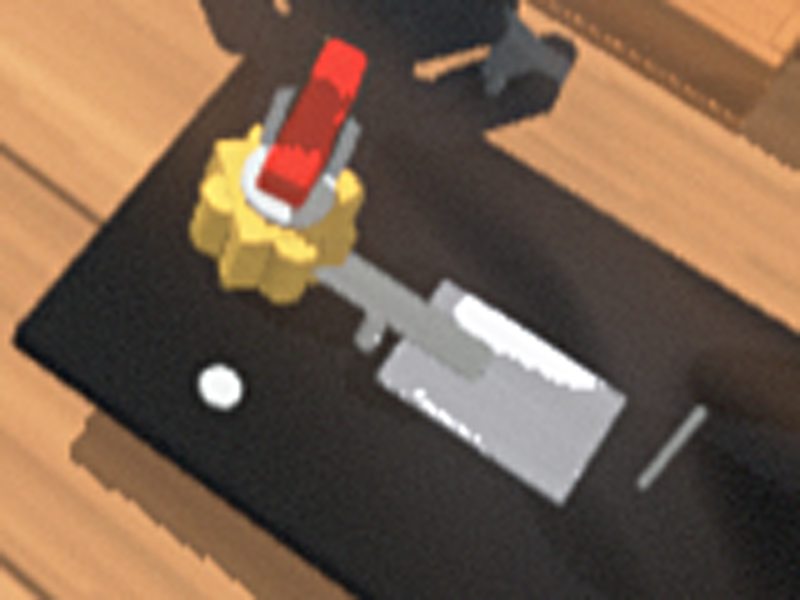

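The finger lies over the near part of the blank, its tip near (475,365), beside the stop pin at (370,330).

```bash
python3 -c "
from h import *
f=grab('side')
for z in (35,45,55):
    P=onz(f,np.array([319,232])+np.array([[473,362],[345,268],[360,255],[495,350],[320,275],[460,375],[342,45],[290,190]])/5,z)[:,:2]
    d=P[0]-[555,-184];print(z,P[:2].round(),np.hypot(*d).round(1),np.degrees(np.arctan2(d[1],d[0])),[np.degrees(np.arctan2(*(P[a]-P[b])[::-1])).round(1) for a,b in((3,2),(5,4))])
B=onz(f,np.array([319,232])+np.array([[342,45],[365,60],[262,185],[298,200]])/5,143)[:,:2];e=B[2]-B[0];g=B[3]-B[1];print('bar',B.round(),np.degrees(np.arctan2(e[1],e[0])),np.degrees(np.arctan2(g[1],g[0])))
"
```

```text
35 [[ 576. -268.]
 [ 576. -212.]] 86.6 -76.22397306541315 [np.float64(-89.4), np.float64(-89.4)]
45 [[ 569. -269.]
 [ 570. -214.]] 85.9 -80.42871139305761 [np.float64(-89.4), np.float64(-89.4)]
55 [[ 563. -269.]
 [ 564. -215.]] 85.6 -84.68377696677523 [np.float64(-89.4), np.float64(-89.4)]
bar [[ 583. -177.]
 [ 583. -187.]
 [ 515. -189.]
 [ 519. -201.]] -170.1593695839333 -167.39639884044539
```

```bash
python3 -c "
from h import *
for n,roi in (('top',(360,425,130,170)),('side',(385,425,262,292))):
    f=grab(n); im=cv2.imread('pics/%s0.png'%n)
    h=cv2.cvtColor(im,cv2.COLOR_BGR2HSV);m=((h[...,1]<50)&(h[...,2]>130)).astype(np.uint8)
    k=np.zeros_like(m);k[roi[2]:roi[3],roi[0]:roi[1]]=1;m*=k
    c=max(cv2.findContours(m,0,2)[0],key=cv2.contourArea);vx,vy,x,y=cv2.fitLine(c,2,0,.01,.01).ravel()
    P=onz(f,[[x-8*vx,y-8*vy],[x+8*vx,y+8*vy]],45)[:,:2];d=P[1]-P[0];print(n,cv2.boundingRect(c),np.degrees(np.arctan2(d[1],d[0])))
"
```

```text
top (408, 152, 17, 18) -22.023604754135405
side (390, 273, 31, 9) -45.653390892586835
```

The knob has turned 43.7° (0.76 rad) on top of its starting angle, so it is at its stop. I'll relieve the twist, open and retreat.

Call:
play_rows(rows=[{"dp":[0,0,0],"turn":[0,0,-0.4],"fingers":1},{"dp":[0,0,0],"turn":[0,0,-0.3],"fingers":1},{"dp":[0,0,0],"turn":[0,0,0],"fingers":0.7},{"dp":[0,0,0],"turn":[0,0,0],"fingers":0.5},{"dp":[0,0,0],"turn":[0,0,0],"fingers":0.3}], force=20)

```text
clock: 9.0
eef_pos: [554.2, -184.3, 118.1]
tcp_rot: [-3.14, 0.001, 0.266]
contact_force: [0.3, -0.1, -0.2]
opening: 0.569
grasp_force: 0.0
```

Call:
play_rows(rows=[{"dp":[0,0,0],"turn":[0,0,0],"fingers":0.1},{"dp":[0,0,0],"turn":[0,0,0],"fingers":0},{"dp":[0,0,0],"turn":[0,0,0],"fingers":0},{"dp":[0,0,0],"turn":[0,0,0],"fingers":0}])

```text
clock: 9.33
eef_pos: [554.8, -184.7, 118.5]
tcp_rot: [-3.141, 0.0, 0.267]
contact_force: [-0.6, 0.3, 0.2]
opening: 1.003
grasp_force: 0.0
```

Call:
play_rows(rows=[{"dp":[0,0,-0.3],"turn":[0,0,0],"fingers":0},{"dp":[0,0,-0.7],"turn":[0,0,0],"fingers":0},{"dp":[0,0,-0.9],"turn":[0,0,0],"fingers":0},{"dp":[0,0,-0.9],"turn":[0,0,0],"fingers":0},{"dp":[0,0,-0.5],"turn":[0,0,0],"fingers":0}])

```text
clock: 9.75
eef_pos: [556.1, -185.2, 255.6]
tcp_rot: [3.139, -0.004, 0.267]
contact_force: [0.5, -0.1, 0.0]
opening: 1.001
grasp_force: 0.0
```

```bash
python3 -c "
from h import *
s=r.sense();print(s['clock'],s['eef_pos'],s['opening'],s['contact_force'])
o=[]
f=grab('side');u,v=proj(f,[555,-184,80])[0].astype(int);o.append(cv2.resize(f['pixels'][v-60:v+60,u-50:u+70],(480,480),interpolation=cv2.INTER_CUBIC))
o.append(cv2.resize(f['pixels'][140:240,190:270],(320,480)))
cv2.imwrite('pics/e.png',np.hstack(o)[:,:,::-1])"
```

```text
9.75 [ 556.14415135 -185.18399795  255.56123529] 1.0006851585429815 [ 0.48826088 -0.13152962  0.03492426]
```

View pics/e.png

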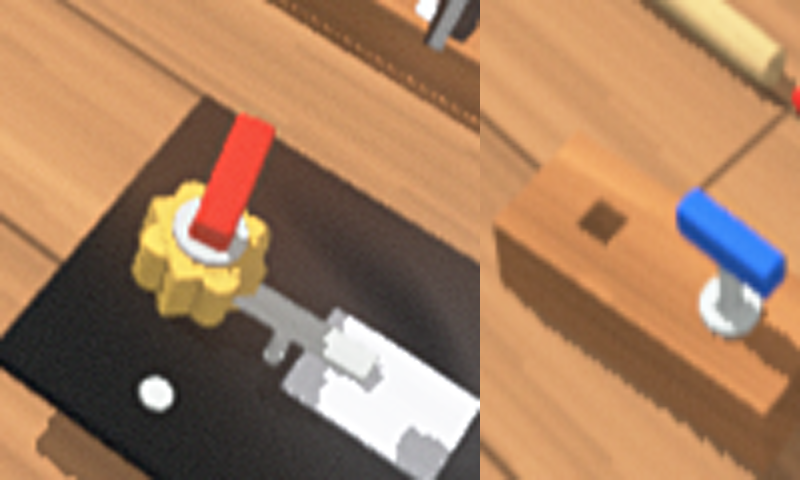

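The key stands upright in the knob with its collar seated at (210,230). The finger is over the blank at (350,350), the red hole is empty at (603,222), and blue is in its hole at (730,300).

```bash
python3 -c "
from rig import r
print(r.sign_off())"
```

```text
the job is handed in; nothing more can be done
None
```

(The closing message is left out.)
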